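# Repack the purple allergen-free kit

### The job

The purple allergen-free utensils have dried on the mat: put all four back into the dark grey kit tray, each upright as it stands now and centred on the white outline of its own shape, with the square tub and the oblong pad holder lined up with their outlines. Leave the white shaker and the white ring cutter standing where they are on the mat.

Things in the scene. Friction and masses are not known exactly. Their poses are not given: they have to be found in the camera images.
- shaker_mid (a point): Purple dredging shaker: upright cylinder, 50 mm diameter, 70 mm high, dark holes in its flat top; about 120 g. Point at its centre, 35 mm above its underside; z up along its axis; its turn about z does not matter. It starts on the drying mat: grey-green, 6 mm thick, 410 x 290 mm, on the other side of the bench from the tray.
- cutter_mid (a point): Purple pastry ring cutter: open ring, 56 mm outer and 48 mm inner diameter, 40 mm high; about 50 g. Point on its axis, 20 mm above its underside; z up; its turn about z does not matter. It starts on the drying mat. The six pieces on the mat stand in two rows of three, about 130 mm apart, in any order.
- tub_mid (a point): Purple square lidded tub, lid fixed shut: 54 x 54 mm, 50 mm high, straight sides; about 110 g. Point at its centre, 25 mm above its underside; x and y square to its sides, z up. It starts on the drying mat, turned anyhow. (Two steel caps 30 mm across, 8 mm high, lie between the pieces; they do not matter.)
- holder_mid (a point): Purple griddle-pad holder: oblong base plate 76 mm (x) by 46 mm (y), 10 mm thick, with an upright grip bar 70 mm long (x) and 18 mm wide (y) along its middle, top 42 mm above the underside; about 100 g. Take it by the bar, across y. Point on its centre, 21 mm above its underside; z up. It starts on the drying mat, turned anyhow.
- mark_shaker: White solid disc, 56 mm across: the shaker's outline, flat (under 1 mm) on the floor of the dark grey kit tray. Origin at its centre on the tray's floor, where the piece's underside comes to rest; z up, x and y parallel to the tray's walls. The tray is fixed, 238 mm square outside; floor 4 mm thick, walls 4 mm thick, top 22 mm above the bench (z = 0).
- mark_cutter: White ring, 62 mm outer and 42 mm inner diameter: the ring cutter's outline in the tray; origin and axes as for mark_shaker. The four outlines form a 2 by 2 square at 110 mm pitch, in any order, each centre 64 mm from the two nearest outer sides of the tray.
- mark_tub: White solid square, 60 x 60 mm: the tub's outline in the tray; origin as for mark_shaker; x and y square to its sides. The tub may sit in any of the four quarter turns.
- mark_holder: White solid oblong, 84 mm (x) by 52 mm (y): the pad holder's outline in the tray; origin as for mark_shaker. The holder's long side goes along its x, either way round.
- white_shaker_mid (a point): White look-alike of the shaker, same shape and size; does not belong in the kit. Point at its centre, 35 mm above its underside. It stands on the drying mat.
- white_cutter_mid (a point): White look-alike of the ring cutter, same shape and size; does not belong in the kit. Point at its centre, 20 mm above its underside. It stands on the drying mat.
There are look-alikes about, which are no part of the job. Leave any pink look-alike of the part that bears shaker_mid alone.

How it is judged:
By the outcome, as a careful person would: the job done as asked, in the order asked, and still so for the second after the job is handed in, with the robot touching nothing.
It also fails if it takes over 122 s, if anything falls off the work surface, if the arm or the gripper's body presses on something with over 40 N, if the wrist force passes 120 N, or if a joint passes its speed limit or range.

### The arm

A 7-joint arm with a two-finger parallel gripper is mounted at the origin on the work surface. World frame = base frame: x ahead of the robot, y to its left, z up, the work surface at z = 0. Lengths are in m, angles in degrees, forces in N, time in s.
With the tool pointing down it reaches from about 0.4 to 0.9 m from the base axis. Payload 5.6 kg.
Tool frame: the origin (TCP) lies between the finger pads; the fingertips stand 17 mm ahead of it and the grasp point (between the pads) lies 2 mm behind it; z points along the fingers, y is the line along which they close (so a half turn about z gives the same grasp; the last joint's range is limited). The gripper opens to 92 mm and grips with 3 to 60 N. Pads are 20 mm wide; open, the fingers measure 128 mm over their backs; the gripper's body (75 mm by 189 mm) begins 69 mm behind the grasp point.
Start: joints at [73.625, 26.786, -0.665, 91.828, 0.344, 61.387, -3.226], TCP at [0.156, -0.631, 0.232] pointing down, gripper open.
Joint ranges: [-144.91, 144.91], [-17.63, 115.5], [-89.93, 88.59], [15.96, 139.68], [-74.01, 254.01], [8.47, 105.57], [-167.45, 167.45]. Speed limits (degrees/s): [147.25, 147.25, 180, 180, 180, 180, 180].

### API

Orientations are given as [roll, pitch, yaw] about the fixed x, y, z axes, in that order (R = Rz(yaw) Ry(pitch) Rx(roll)).
In Python, from plant import env, eyes gives the robot as it stands. The module is installed in compiled form; this text tells all that it offers.
- The arm moves only by the shell command python3 -m handwheel 'ROWS' [FORCE]. ROWS is JSON, a list that holds one entry, the list of rows, each a list of 7 numbers: the shift along the tool's x, y, z in mm, then the turn, a rotation vector about the tool's x, y, z in rad, then the finger opening in mm, from 0 to 91.9. In form: [[[dx, dy, dz, rx, ry, rz, gripper], ...]]. A call has 1 to 8 rows; each row shifts and turns the commanded pose from where the row before left it, along the tool's axes as they then stand; what a row does not reach is not made up. A row lasts 1/12 s, in which the tool goes at most 41.7 mm and 7.16 degrees, less where a joint would pass 70% of its speed; a pose out of reach is approached as far as the arm can. A call is refused whole if a number of a shift passes 41.7 or a number of a turn 0.125, either way. A call with a gripper value outside its range is refused whole. The fingers move at their own pace and stop on an object; FORCE is the grip in N (left out, the last holds). Time passes only in rows, so rows that do not move let the fingers close. It gives the time, the measured TCP pose, the force, the opening and the grip force at its end, in the units of the state.
- env.get_obs(): the state, without advancing time (a new reading comes with each control period).
- eyes.snapshot(name): name is "scene" or "top"; returns the picture (480x640x3 uint8, blue, green, red); there is no depth.
- eyes.get_calibration(name): a dict with "fovy" (degrees; the focal length in pixels is half the picture's height over the tangent of half this angle, whatever the lens; pixels are square), "cx", "cy" (the principal point, pixels), "eye" and "attitude" of the camera in the world. Camera axes: x right, y up, looking along -z (the intrinsics and any distortion apply to the point x, -y, -z); pixel columns grow to the right and rows downward; lengths in m; the calibration is good to about 2 mm. A picture is of the moment at which its call begins. get_calibration takes no time and is no camera call.
- env.hand_in(): hands the job in; it is judged then, once.
The state is a dict: "t": time; "q": joint angles; "joint_velocities": joint speeds; "effort": joint torques, N m; "eef_pos": TCP position; "tcp_rot": TCP orientation; "ft_force": force on the tool from outside, world axes, zero at the start; "ft_torque": the same for the moment, N m; "grip_width": opening from 0.0 (shut) to 1.0 (fully open); "grasp_force": force on a finger pad.
Only numpy, scipy, OpenCV 4.12 (cv2) and the standard library are available. Lean on these libraries where they do the work, as an engineer would, in place of code of your own. Each camera call takes 0.05 s, during which the arm holds its last target. There are 200 camera calls.

## Working session

There is one attempt and no reset: what is moved stays moved. The work goes in short steps, Python scripts to look and compute and a shell command to move; the robot and the scene stay as the last step left them, time stands still between calls to the robot, and variables do not carry over. Pictures are saved under pics/ and viewed, at most 14 in all, crops included, and the job is handed in when it is done.

```bash
mkdir -p pics
python3 - <<'E'
from plant import env, eyes
import cv2
for n in("scene","top"):
    cv2.imwrite(f"pics/{n}0.png",eyes.snapshot(n)); print(n,eyes.get_calibration(n))
o=env.get_obs();print(o)
E
```

```text
scene {'fovy': 45.71580416373526, 'cx': 317.9199082784123, 'cy': 236.60160611059416, 'eye': array([1.2620482 , 0.24716422, 1.0734031 ]), 'attitude': array([ 37.89717667,   0.29256231, 103.59635439])}
top {'fovy': 54.99675958694387, 'cx': 310.8565784008856, 'cy': 238.93661418752265, 'eye': array([0.31887538, 0.07518037, 1.05345279]), 'attitude': array([  8.57971356,  -1.49315508, -90.15930185])}
{'t': 0.1, 'q': array([73.62612732, 26.8299653 , -0.6656479 , 91.87341422,  0.3444228 ,
       61.38533463, -3.22673542]), 'joint_velocities': array([-0.06519139, -0.1457435 ,  0.08911167,  0.01400269, -0.04591933,
       -0.05237651, -0.00667537]), 'effort': array([ 5.98340685e-04, -5.21640408e+01, -1.26671372e-02, -2.44360220e+01,
       -5.67828049e-02,  1.41611224e-02,  5.06721278e-05]), 'eef_pos': array([ 0.15609008, -0.63049419,  0.23076289]), 'tcp_rot': array([-1.79913506e+02,  6.55261256e-03,  1.39065460e+01]), 'ft_force': array([0.56228784, 1.08227753, 0.58275515]), 'ft_torque': array([ 0.04062103,  0.03288573, -0.00966559]), 'grasp_force': 0.0, 'grip_width': 1.0008223916418821}
```

View pics/top0.png

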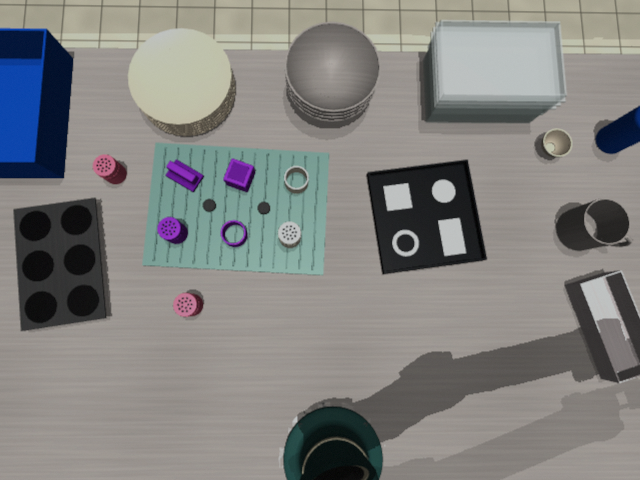

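View pics/scene0.png

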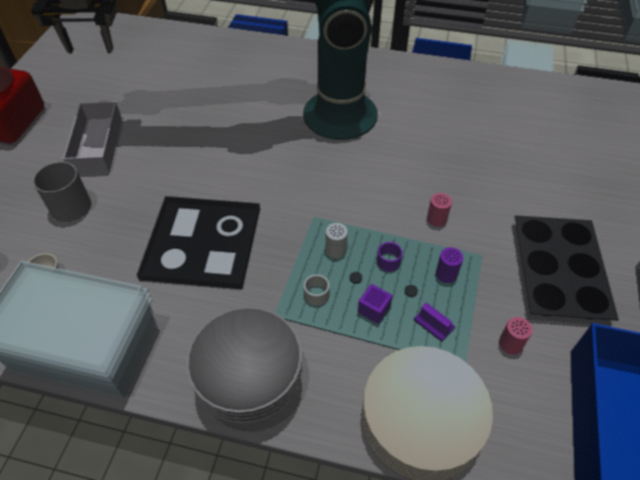

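The top view shows the purple shaker at (171,230), ring (234,233), tub (239,174) and holder (184,175). The outlines are the square at (398,196), disc at (443,190), ring at (405,243) and oblong at (452,237). The scene view agrees. Next I'll measure them by fitting silhouettes.

```bash
cat > h.py <<'E'
import numpy as np, cv2
from scipy.spatial.transform import Rotation as R
from scipy.optimize import minimize
from plant import env, eyes
class Cam:
    def __init__(s,n):
        c=eyes.get_calibration(n); s.f=240/np.tan(np.radians(c['fovy']/2)); s.c=np.array([c['cx'],c['cy']])
        s.e=np.array(c['eye']); s.R=R.from_euler('xyz',c['attitude'],degrees=True).as_matrix()
    def proj(s,P):
        p=(np.atleast_2d(P)-s.e)@s.R; return s.c+s.f*np.c_[p[:,0],-p[:,1]]/-p[:,2:]
    def back(s,uv,z):
        uv=(np.atleast_2d(uv)-s.c)/s.f; d=np.c_[uv[:,0],-uv[:,1],-np.ones(len(uv))]@s.R.T
        return s.e+d*((z-s.e[2])/d[:,2:])
cams={n:Cam(n) for n in('top','scene')}
def box(x,y,z0,z1): return np.array([[a*x/2,b*y/2,z] for a in(-1,1) for b in(-1,1) for z in(z0,z1)])
def cyl(d,h):
    t=np.linspace(0,2*np.pi,48,endpoint=False); return np.vstack([np.c_[d/2*np.cos(t),d/2*np.sin(t),t*0+z] for z in(0,h)])
M={'shaker':[cyl(.05,.07)],'cutter':[cyl(.056,.04)],'tub':[box(.054,.054,0,.05)],'holder':[box(.076,.046,0,.01),box(.07,.018,.01,.042)]}
S=8
def fit(name,masks,x0,z=.006,opt=True):
    """masks {cam: uint8 full mask (convex-filled for rings)}; returns x,y,yaw,cost"""
    def cost(p):
        c,s=np.cos(p[2]),np.sin(p[2]); r=np.array([[c,-s,0],[s,c,0],[0,0,1]]); tot=0
        for n,m in masks.items():
            u0=np.round(cams[n].proj([p0[0],p0[1],z+.02])[0]).astype(int)-32
            big=cv2.resize(m[u0[1]:u0[1]+64,u0[0]:u0[0]+64],None,fx=S,fy=S,interpolation=cv2.INTER_LINEAR)>127
            im=np.zeros(big.shape,np.uint8)
            for b in M[name]:
                q=(cams[n].proj(b@r.T+[p[0],p[1],z])-u0+.5)*S-.5
                cv2.fillConvexPoly(im,cv2.convexHull(np.round(q*16).astype(np.int32)),1,shift=4)
            tot+=np.sum(big!=(im>0))/S/S
        return tot
    p0=np.array(x0,float); best=None
    for y in ([0] if name in('shaker','cutter') else np.radians(np.arange(0,90 if name=='tub' else 180,15))):
        q=p0.copy(); q[2]=y
        r=minimize(cost,q,method='Nelder-Mead',options=dict(initial_simplex=q+np.array([[0,0,0],[.01,0,0],[0,.01,0],[0,0,.2]]),xatol=1e-5,fatol=.01))
        if best is None or r.fun<best.fun: best=r
    return best.x,best.fun
def purple(im):
    h=cv2.cvtColor(im,cv2.COLOR_BGR2HSV); return cv2.inRange(h,(128,100,40),(152,255,255))
def blobs(m,amin=60):
    cs,_=cv2.findContours(m,cv2.RETR_EXTERNAL,cv2.CHAIN_APPROX_NONE); return [c for c in cs if cv2.contourArea(c)>amin]
def filled(m,c,hull):
    o=np.zeros_like(m); cv2.drawContours(o,[cv2.convexHull(c) if hull else c],-1,255,-1); return o
E
cat > m.py <<'E'
from h import *
im={n:eyes.snapshot(n) for n in cams}
seeds={'shaker':(171,230),'cutter':(234,233),'tub':(239,174),'holder':(184,175)}
bl={n:blobs(purple(im[n])) for n in cams}
for k,uv in seeds.items():
    w=cams['top'].back(uv,.04)[0]
    ms={}
    for n in cams:
        u=cams[n].proj(w)[0]; c=min(bl[n],key=lambda c:np.linalg.norm(c.reshape(-1,2).mean(0)-u)); ms[n]=filled(purple(im[n]),c,k!='holder')
    for sub in (['top'],['scene'],['top','scene']):
        p,f=fit(k,{n:ms[n] for n in sub},[w[0],w[1],0]); print(k,sub,(p[:2]*1000).round(1),np.degrees(p[2]).round(1),'cost',round(f,1),'area',[int((ms[n]>0).sum()) for n in sub])
for n in cams:
    g=cv2.cvtColor(im[n],cv2.COLOR_BGR2GRAY); print(n)
    for k,uv in {'tub':(398,196),'shaker':(443,190),'cutter':(405,243),'holder':(452,237)}.items():
        u=cams[n].proj(cams['top'].back(uv,.0045))[0]
        c=min(blobs((g>110).astype(np.uint8)*255,80),key=lambda c:np.linalg.norm(c.reshape(-1,2).mean(0)-u))
        w=cams[n].back(c.reshape(-1,2),.0045)[:,:2]*1000
        b=cv2.minAreaRect(w.astype(np.float32)); m=cv2.moments(w.astype(np.float32).reshape(-1,1,2)); print(k,np.round([m['m10']/m['m00'],m['m01']/m['m00']],1),np.round(b[1],1),round(b[2],1))
E
python3 m.py
```

```text
shaker ['top'] [490.4 353.9] 4.8 cost 34.9 area [604]
shaker ['scene'] [491.7 353. ] 9.1 cost 67.7 area [711]
shaker ['top', 'scene'] [490.5 353.7] 3.3 cost 105.6 area [604, 711]
cutter ['top'] [486.7 221.4] 7.5 cost 28.3 area [559]
cutter ['scene'] [486.9 220.4] 0.5 cost 62.8 area [590]
cutter ['top', 'scene'] [486.6 221.1] 0.6 cost 93.5 area [559, 590]
tub ['top'] [620.2 211.3] -19.7 cost 51.0 area [731]
tub ['scene'] [620.5 209.9] -14.7 cost 87.8 area [878]
tub ['top', 'scene'] [620.  210.8] 73.1 cost 151.4 area [731, 878]
holder ['top'] [625.3 340.4] 58.5 cost 56.8 area [667]
holder ['scene'] [625.4 339.8] 57.7 cost 129.7 area [757]
holder ['top', 'scene'] [625.  339.9] 59.3 cost 188.2 area [667, 757]
top
tub [584.4  36.2] [1119.7 1598.6] 0.9
shaker [584.4  36.2] [1119.7 1598.6] 0.9
cutter [584.4  36.2] [1119.7 1598.6] 0.9
holder [584.4  36.2] [1119.7 1598.6] 0.9
scene
tub [ 579.3 -156.3] [58.9 59.1] 7.2
shaker [ 593.6 -265.4] [51.3 53.7] 13.4
cutter [ 470.2 -171. ] [58.3 59.1] 69.8
holder [ 485.  -279.6] [82.6 50.5] 7.7
```

```bash
sed -i "s/cv2.RETR_EXTERNAL/cv2.RETR_LIST/; s/if cv2.contourArea(c)>amin/if 3000>cv2.contourArea(c)>amin/" h.py; python3 m.py | tail -10
python3 - <<'E'
from h import *
def tri(a,b):
    A,B=cams['top'],cams['scene']; d1=A.back(a,0)[0]-A.e; d2=B.back(b,0)[0]-B.e
    s=np.linalg.lstsq(np.c_[d1,-d2],B.e-A.e,rcond=None)[0]; return A.e+s[0]*d1,B.e+s[1]*d2
for a,b in(((180,78),(428,398)),((332,64),(247,350))): print(tri(a,b))
# tub top face zoom
im=eyes.snapshot('top'); sc=eyes.snapshot('scene')
a=cv2.resize(im[140:260,140:270],None,fx=3,fy=3,interpolation=2); b=cv2.resize(sc[225:345,340:465],None,fx=3,fy=3,interpolation=2)
cv2.imwrite('pics/z.png',np.hstack([a,b]))
E
```

```text
top
tub [ 577.9 -156.1] [60.7 60.2] 7.8
shaker [ 592.6 -264.9] [54.8 53.9] 43.3
cutter [ 469.  -170.4] [43.7 41.9] 44.0
holder [ 483.6 -279.6] [84.6 52.5] 7.7
scene
tub [ 579.2 -156.3] [58.9 59. ] 7.5
shaker [ 593.6 -265.4] [51.3 53.7] 13.4
cutter [ 470.2 -171. ] [58.3 59.1] 69.8
holder [ 485.1 -279.6] [82.3 50.5] 7.7
(array([0.82732824, 0.34009475, 0.08408761]), array([0.82718465, 0.34087008, 0.08422418]))
(array([0.8359862 , 0.00455243, 0.1352726 ]), array([0.83555301, 0.00701583, 0.13483914]))
```

View pics/z.png

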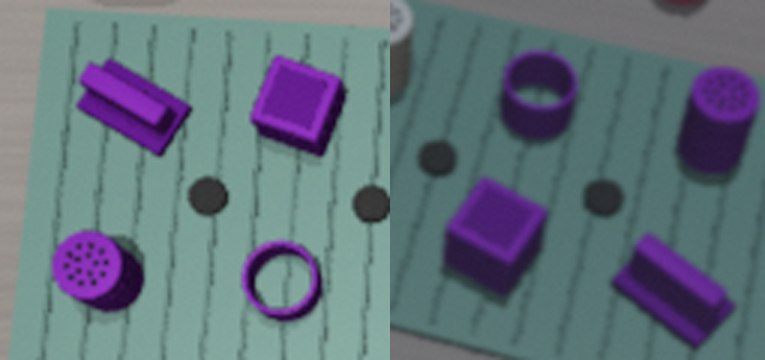

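The two cameras agree to about 1.5 mm. Both show the tray pitch as 110 mm, the square as 60 mm, and the tray turned 7.7°. The pieces sit about 130 mm apart, so the sizes check out. I'll do the holder first.

```bash
cat > go.py <<'E'
import sys
from h import *
x,y,z,yaw=map(float,sys.argv[1:5]); o=env.get_obs()
r=R.from_euler('xyz',o['tcp_rot'],degrees=True); t=R.from_euler('xyz',[180,0,yaw],degrees=True)
print('turn(tool) rad',(r.inv()*t).as_rotvec().round(3),'shift after turn mm',(t.inv().apply(np.array([x,y,z])-o['eef_pos']*1000)).round(1),'shift now',(r.inv().apply(np.array([x,y,z])-o['eef_pos']*1000)).round(1),'t',round(o['t'],2))
E
python3 go.py 625.2 340 140 58.5
```

```text
turn(tool) rad [-0.    -0.    -0.778] shift after turn mm [1072.9 -107.4   91.5] shift now [ 688.6 -829.7   91.6] t 0.4
```

```bash
python3 -m handwheel '[[[0,0,0,0,0,-0.06,80],[0,0,0,0,0,-0.11,80],[0,0,0,0,0,-0.11,80],[0,0,0,0,0,-0.11,80],[0,0,0,0,0,-0.11,80],[0,0,0,0,0,-0.11,80],[0,0,0,0,0,-0.11,80],[0,0,0,0,0,-0.058,80]]]' 20
python3 -m handwheel '[[[10,16,0,0,0,0,80],[18,30,0,0,0,0,80],[18,30,0,0,0,0,80],[18,30,0,0,0,0,80],[18,30,0,0,0,0,80],[18,30,0,0,0,0,80],[18,30,0,0,0,0,80],[13,17,0,0,0,0,80]]]'
python3 -m handwheel '[[[20,-7,2,0,0,0,80],[29,-10,3,0,0,0,80],[29,-10,3,0,0,0,80],[29,-10,3,0,0,0,80],[29,-10,3,0,0,0,80],[29,-10,3,0,0,0,80],[29,-10,3,0,0,0,80],[29,-10,3,0,0,0,80]]]'
python3 -m handwheel '[[[29,-10,3,0,0,0,80],[29,-10,3,0,0,0,80],[29,-10,3,0,0,0,80],[29,-10,3,0,0,0,80],[29,-10,3,0,0,0,80],[29,-10,3,0,0,0,80],[29,-10,3,0,0,0,80],[29,-10,3,0,0,0,80]]]'
python3 -m handwheel '[[[29,-10,3,0,0,0,80],[29,-10,3,0,0,0,80],[29,-10,3,0,0,0,80],[29,-10,3,0,0,0,80],[29,-10,3,0,0,0,80],[29,-10,3,0,0,0,80],[29,-10,3,0,0,0,80],[29,-10,3,0,0,0,80]]]'
python3 -m handwheel '[[[29,-10,3,0,0,0,80],[29,-10,3,0,0,0,80],[29,-10,3,0,0,0,80],[29,-10,3,0,0,0,80],[29,-10,3,0,0,0,80],[20,-7,0,0,0,0,80],[0,0,0,0,0,0,80],[0,0,0,0,0,0,80]]]'
python3 go.py 625.2 340 35 58.5
```

```text
t: 1.07
eef_pos: [0.1561, -0.6309, 0.2316]
tcp_rot: [-180.0, -0.0, 58.8]
ft_force: [-0.0, 0.5, 0.9]
grip_width: 0.87
grasp_force: 0.0
t: 1.73
eef_pos: [0.4108, -0.6293, 0.2312]
tcp_rot: [179.9, -0.1, 58.7]
ft_force: [0.3, -0.8, 0.1]
grip_width: 0.869
grasp_force: 0.0
t: 2.4
eef_pos: [0.4573, -0.3989, 0.2086]
tcp_rot: [180.0, 0.0, 58.5]
ft_force: [1.0, -0.2, -0.8]
grip_width: 0.869
grasp_force: 0.0
t: 3.07
eef_pos: [0.5105, -0.1594, 0.1847]
tcp_rot: [180.0, 0.0, 58.5]
ft_force: [-0.2, 0.2, -1.0]
grip_width: 0.871
grasp_force: 0.0
t: 3.73
eef_pos: [0.5636, 0.0803, 0.1606]
tcp_rot: [180.0, -0.0, 58.5]
ft_force: [0.1, -0.0, 0.6]
grip_width: 0.869
grasp_force: 0.0
t: 4.4
eef_pos: [0.6006, 0.2508, 0.1452]
tcp_rot: [-180.0, 0.0, 58.6]
ft_force: [-0.2, -0.5, -0.2]
grip_width: 0.873
grasp_force: 0.0
turn(tool) rad [-0.001  0.     0.002] shift after turn mm [ 88.9 -25.6 110.2] shift now [ 89.  -25.4 110.2] t 4.4
```

```bash
python3 -m handwheel '[[[20,-6,0,0,0,0,50],[25,-7,0,0,0,0,50],[25,-7,10,0,0,0,50],[19,-5.6,20,0,0,0,50],[0,0,25,0,0,0,50],[0,0,20,0,0,0,50],[0,0,0,0,0,0,50],[0,0,0,0,0,0,50]]]'
python3 - <<'E'
from h import *
cv2.imwrite('pics/a.png',np.hstack([cv2.resize(eyes.snapshot('top')[120:240,130:260],None,fx=3,fy=3),cv2.resize(eyes.snapshot('scene')[240:360,360:490],None,fx=3,fy=3)]))
E
python3 go.py 625.2 340 35 58.5
```

```text
t: 5.07
eef_pos: [0.6256, 0.3363, 0.0696]
tcp_rot: [-180.0, 0.2, 58.4]
ft_force: [0.3, -0.5, 0.6]
grip_width: 0.547
grasp_force: 0.0
turn(tool) rad [ 0.001 -0.002 -0.002] shift after turn mm [ 0.9 -2.7 37.2] shift now [ 0.8 -2.7 37.2] t 5.17
```

View pics/a.png

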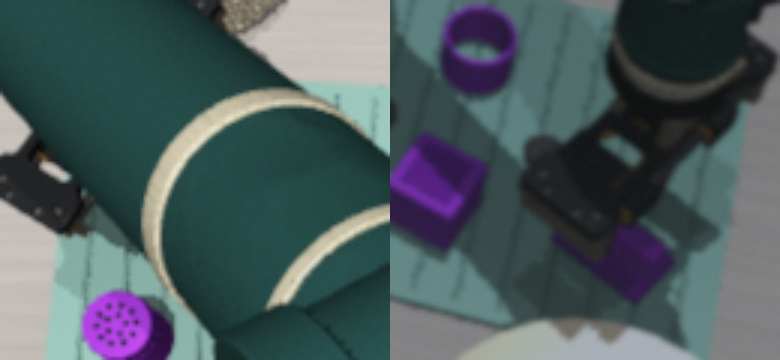

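The gripper stands over the bar, in line with it (scene crop, around (600,240)). I'll make a small correction, descend and grip.

```bash
python3 -m handwheel '[[[1,-2,8,0,0,0,50],[0,0,10,0,0,0,50],[0,0,8,0,0,0,50],[0,0,4,0,0,0,50],[0,0,0,0,0,0,50],[0,0,0,0,0,0,50]]]'
python3 go.py 625.2 340 35 58.5
```

```text
t: 5.67
eef_pos: [0.6243, 0.3404, 0.04]
tcp_rot: [-180.0, 0.0, 58.5]
ft_force: [0.2, -1.2, 0.4]
grip_width: 0.546
grasp_force: 0.0
turn(tool) rad [-0.     0.001 -0.   ] shift after turn mm [0.1 1.  5. ] shift now [0.1 1.  5. ] t 5.67
```

```bash
python3 -m handwheel '[[[0,0.5,3,0,0,0,50],[0,0,1.5,0,0,0,50],[0,0,0,0,0,0,10],[0,0,0,0,0,0,10],[0,0,0,0,0,0,10],[0,0,0,0,0,0,10],[0,0,0,0,0,0,10],[0,0,0,0,0,0,10]]]' 25
python3 -m handwheel '[[[0,0,-5,0,0,0,10],[0,0,-15,0,0,0,10],[0,0,-20,0,0,0,10],[0,0,-25,0,0,0,10],[0,0,-25,0,0,0,10],[0,0,-20,0,0,0,10],[0,0,-10,0,0,0,10],[0,0,0,0,0,0,10]]]'
python3 go.py 484.4 -279.6 120 7.7
```

```text
t: 6.33
eef_pos: [0.6251, 0.3403, 0.0362]
tcp_rot: [180.0, -0.0, 58.5]
ft_force: [0.0, 0.8, 0.3]
grip_width: 0.194
grasp_force: 25.0
t: 7.0
eef_pos: [0.6264, 0.3413, 0.1601]
tcp_rot: [179.8, -0.3, 58.5]
ft_force: [-0.3, 0.0, 0.1]
grip_width: 0.196
grasp_force: 25.0
turn(tool) rad [ 0.    -0.006  0.886] shift after turn mm [-224.   596.3   40.1] shift now [-603.8  203.5   37.6] t 7.0
```

```bash
python3 -m handwheel '[[[0,0,0,0,0,0.07,10],[0,0,0,0,0,0.12,10],[0,0,0,0,0,0.12,10],[0,0,0,0,0,0.12,10],[0,0,0,0,0,0.12,10],[0,0,0,0,0,0.12,10],[0,0,0,0,0,0.12,10],[0,0,0,0,0,0.096,10]]]'
python3 -m handwheel '[[[-4,10,0,0,0,0,10],[-8,20,0,0,0,0,10],[-10,27,0,0,0,0,10],[-10,27,0,0,0,0,10],[-10,27,0,0,0,0,10],[-10,27,0,0,0,0,10],[-10,27,0,0,0,0,10],[-10,27,0,0,0,0,10]]]'
python3 -m handwheel '[[[-10,27,0,0,0,0,10],[-10,27,0,0,0,0,10],[-10,27,0,0,0,0,10],[-10,27,0,0,0,0,10],[-10,27,0,0,0,0,10],[-10,27,0,0,0,0,10],[-10,27,0,0,0,0,10],[-10,27,0,0,0,0,10]]]'
python3 -m handwheel '[[[-10,27,0,0,0,0,10],[-10,27,0,0,0,0,10],[-10,27,0,0,0,0,10],[-10,27,0,0,0,0,10],[-8,20,20,0,0,0,10],[-4,10,20,0,0,0,10],[0,0,0,0,0,0,10],[0,0,0,0,0,0,10]]]'
python3 go.py 484.4 -279.6 35 7.7
```

```text
t: 7.67
eef_pos: [0.6242, 0.3398, 0.1544]
tcp_rot: [179.9, 0.1, 7.4]
ft_force: [-0.2, -0.0, -1.6]
grip_width: 0.194
grasp_force: 25.0
t: 8.33
eef_pos: [0.578, 0.1379, 0.1552]
tcp_rot: [180.0, 0.1, 7.9]
ft_force: [0.6, 0.0, -0.9]
grip_width: 0.196
grasp_force: 25.0
t: 9.0
eef_pos: [0.5274, -0.0864, 0.1554]
tcp_rot: [180.0, 0.1, 7.9]
ft_force: [0.3, -0.5, -0.9]
grip_width: 0.194
grasp_force: 25.0
t: 9.67
eef_pos: [0.4944, -0.2281, 0.1149]
tcp_rot: [-179.9, 0.2, 7.7]
ft_force: [0.4, 0.7, -0.6]
grip_width: 0.192
grasp_force: 25.0
turn(tool) rad [-0.002  0.003  0.001] shift after turn mm [-16.8  49.7  79.9] shift now [-16.6  49.8  79.9] t 9.67
```

```bash
python3 -m handwheel '[[[-4,12,0,0,0,0,10],[-6,18,10,0,0,0,10],[-4.7,13,20,0,0,0,10],[-2,6.5,20,0,0,0,10],[0,0,10,0,0,0,10],[0,0,0,0,0,0,10],[0,0,0,0,0,0,10],[0,0,0,0,0,0,10]]]'
python3 go.py 484.4 -279.6 35 7.7
python3 - <<'E'
from h import *
cv2.imwrite('pics/b.png',np.hstack([cv2.resize(eyes.snapshot('top')[150:280,360:490],None,fx=3,fy=3),cv2.resize(eyes.snapshot('scene')[180:310,130:260],None,fx=3,fy=3)]))
E
```

```text
t: 10.33
eef_pos: [0.4876, -0.2788, 0.0573]
tcp_rot: [180.0, -0.1, 7.8]
ft_force: [0.7, -0.7, -0.6]
grip_width: 0.195
grasp_force: 25.0
turn(tool) rad [ 0.001 -0.002  0.002] shift after turn mm [-3.2  0.4 22.3] shift now [-3.3  0.4 22.3] t 10.33
```

View pics/b.png

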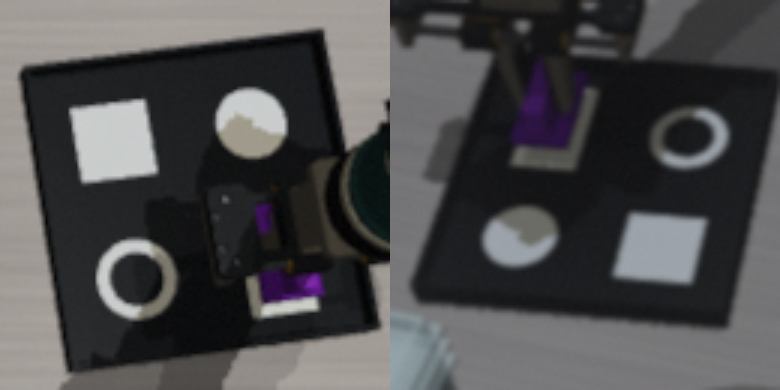

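The holder hangs level over the oblong in both views, so I'll lower it, release and lift.

```bash
python3 -m handwheel '[[[-2.5,0.4,8,0,0,0,10],[0,0,6,0,0,0,10],[0,0,4,0,0,0,10],[0,0,0,0,0,0,10],[0,0,0,0,0,0,10]]]'
for i in 1 2 3; do python3 go.py 484.4 -279.6 34.5 7.7; python3 -m handwheel '[[[0,0,0,0,0,0,10]]]' | grep -E "eef|ft_f"; done
```

```text
t: 10.85
eef_pos: [0.4836, -0.28, 0.0376]
tcp_rot: [-180.0, 0.0, 7.7]
ft_force: [-0.0, 0.2, -0.5]
grip_width: 0.19
grasp_force: 25.0
turn(tool) rad [-0.001  0.001  0.   ] shift after turn mm [ 0.9 -0.3  3.1] shift now [ 0.9 -0.3  3.1] t 10.85
eef_pos: [0.4839, -0.2802, 0.038]
ft_force: [-0.3, 0.0, -0.1]
turn(tool) rad [-0.  0.  0.] shift after turn mm [ 0.6 -0.5  3.5] shift now [ 0.6 -0.5  3.5] t 10.93
eef_pos: [0.4841, -0.2803, 0.0382]
ft_force: [1.0, 0.5, -0.7]
turn(tool) rad [ 0. -0.  0.] shift after turn mm [ 0.4 -0.6  3.7] shift now [ 0.4 -0.6  3.7] t 11.02
eef_pos: [0.484, -0.2803, 0.0382]
ft_force: [0.6, 0.3, -0.9]
```

```bash
python3 -m handwheel '[[[0.3,-0.5,2,0,0,0,10],[0,0,1.5,0,0,0,10],[0,0,0.5,0,0,0,10],[0,0,0,0,0,0,10],[0,0,0,0,0,0,10]]]'
python3 -m handwheel '[[[0,0,0,0,0,0,40],[0,0,0,0,0,0,40],[0,0,0,0,0,0,40],[0,0,0,0,0,0,40]]]'
python3 -m handwheel '[[[0,0,-8,0,0,0,40],[0,0,-15,0,0,0,40],[0,0,-20,0,0,0,40],[0,0,-25,0,0,0,40],[0,0,-25,0,0,0,40],[0,0,-10,0,0,0,40],[0,0,0,0,0,0,80],[0,0,0,0,0,0,80]]]'
python3 go.py 620 210.8 130 73
```

```text
t: 11.52
eef_pos: [0.4841, -0.2796, 0.0341]
tcp_rot: [-180.0, 0.0, 7.7]
ft_force: [-0.4, -0.1, 0.0]
grip_width: 0.192
grasp_force: 25.0
t: 11.85
eef_pos: [0.4841, -0.2797, 0.0341]
tcp_rot: [180.0, -0.0, 7.7]
ft_force: [-0.1, 1.3, -0.3]
grip_width: 0.432
grasp_force: 0.0
t: 12.52
eef_pos: [0.484, -0.2797, 0.1372]
tcp_rot: [180.0, -0.0, 7.7]
ft_force: [-0.4, -0.2, -0.5]
grip_width: 0.557
grasp_force: 0.0
turn(tool) rad [ 1.000e-03 -0.000e+00 -1.139e+00] shift after turn mm [508.9 -13.4   7.2] shift now [ 200.6 -467.9    7. ] t 12.52
```

```bash
python3 -m handwheel '[[[0,0,0,0,0,-0.06,80],[0,0,0,0,0,-0.12,80],[0,0,0,0,0,-0.12,80],[0,0,0,0,0,-0.12,80],[0,0,0,0,0,-0.12,80],[0,0,0,0,0,-0.12,80],[0,0,0,0,0,-0.12,80],[0,0,0,0,0,-0.12,80]]]'
python3 -m handwheel '[[[0,0,0,0,0,-0.12,80],[0,0,0,0,0,-0.119,80],[14,0,0,0,0,0,80],[25,-1,0,0,0,0,80],[30,-1,0,0,0,0,80],[30,-1,0,0,0,0,80],[30,-1,0,0,0,0,80],[30,-1,0,0,0,0,80]]]'
python3 -m handwheel '[[[30,-1,0,0,0,0,80],[30,-1,0,0,0,0,80],[30,-1,0,0,0,0,80],[30,-1,0,0,0,0,80],[30,-1,0,0,0,0,80],[30,-1,0,0,0,0,80],[30,-1,0,0,0,0,80],[30,-1,0,0,0,0,80]]]'
python3 -m handwheel '[[[30,0,0,0,0,0,80],[30,0,0,0,0,0,80],[25,0,5,0,0,0,80],[15,0,2,0,0,0,80],[9,0,0,0,0,0,80],[0,0,0,0,0,0,80],[0,0,0,0,0,0,80],[0,0,0,0,0,0,80]]]'
python3 go.py 620 210.8 35 73
sed -i "s/'tub':(239,174),'holder':(184,175)/'tub':(239,174)/" m.py
python3 - <<'E'
from h import *
im={n:eyes.snapshot(n) for n in cams}
bl=lambda n,w:min(blobs(purple(im[n])),key=lambda c:np.linalg.norm(c.reshape(-1,2).mean(0)-cams[n].proj(w)[0]))
w=np.array([.4844,-.2796,.02])
ms={n:filled(purple(im[n]),bl(n,w),False) for n in cams}
for s in(['top'],['scene'],['top','scene']):
    p,f=fit('holder',{n:ms[n] for n in s},[w[0],w[1],0],z=.004); print(s,(p[:2]*1000).round(1),np.degrees(p[2]).round(1),f)
cv2.imwrite('pics/c.png',np.hstack([cv2.resize(im['top'][150:280,360:490],None,fx=3,fy=3),cv2.resize(im['scene'][240:370,310:440],None,fx=3,fy=3)]))
E
```

```text
t: 13.18
eef_pos: [0.4829, -0.279, 0.1349]
tcp_rot: [-179.8, -0.0, 59.6]
ft_force: [0.2, 0.6, -0.6]
grip_width: 0.874
grasp_force: 0.0
t: 13.85
eef_pos: [0.5248, -0.1246, 0.1351]
tcp_rot: [-179.8, -0.0, 73.0]
ft_force: [0.1, 0.3, 1.0]
grip_width: 0.871
grasp_force: 0.0
t: 14.52
eef_pos: [0.5874, 0.1069, 0.1348]
tcp_rot: [-179.8, 0.1, 73.0]
ft_force: [0.2, -0.2, 0.3]
grip_width: 0.87
grasp_force: 0.0
t: 15.18
eef_pos: [0.6203, 0.2076, 0.1297]
tcp_rot: [-180.0, 0.1, 72.9]
ft_force: [0.3, -0.7, 0.1]
grip_width: 0.871
grasp_force: 0.0
turn(tool) rad [-0.     0.002 -0.002] shift after turn mm [ 2.9 -1.3 94.7] shift now [ 3.1 -1.2 94.7] t 15.18
['top'] [ 507.3 -275.3] 29.8 429.765625
['scene'] [ 481.6 -279.1] 188.9 50.765625
['top', 'scene'] [ 483.6 -278.1] 10.2 501.75
```

View pics/c.png

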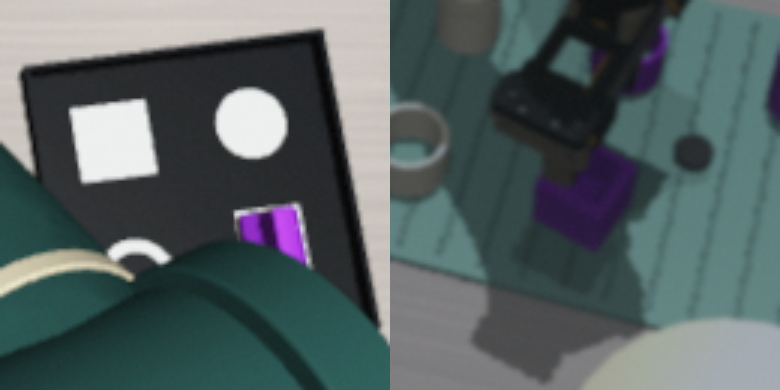

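The placed holder shows an even white rim in the part I can see, and the open gripper straddles the tub. I'll descend and grip.

```bash
python3 -m handwheel '[[[1,-0.5,15,0,0,0,80],[0,0,20,0,0,0,80],[0,0,20,0,0,0,80],[0,0,18,0,0,0,80],[0,0,13,0,0,0,80],[0,0,8,0,0,0,80],[0,0,0,0,0,0,80],[0,0,0,0,0,0,80]]]'
python3 go.py 620 210.8 34.5 73
python3 -m handwheel '[[[0,0,0,0,0,0,45],[0,0,0,0,0,0,45],[0,0,0,0,0,0,45],[0,0,0,0,0,0,45],[0,0,0,0,0,0,45],[0,0,0,0,0,0,45],[0,0,0,0,0,0,45]]]' 25
python3 -m handwheel '[[[0,0,-5,0,0,0,45],[0,0,-15,0,0,0,45],[0,0,-20,0,0,0,45],[0,0,-25,0,0,0,45],[0,0,-25,0,0,0,45],[0,0,-20,0,0,0,45],[0,0,-10,0,0,0,45],[0,0,0,0,0,0,45]]]'
python3 go.py 578.6 -156.2 120 97.7
```

```text
t: 15.95
eef_pos: [0.6204, 0.2108, 0.0363]
tcp_rot: [180.0, -0.0, 73.0]
ft_force: [0.2, 0.2, 0.6]
grip_width: 0.869
grasp_force: 0.0
turn(tool) rad [ 0.    -0.    -0.001] shift after turn mm [-0.1 -0.4  1.8] shift now [-0.1 -0.4  1.8] t 15.95
t: 16.53
eef_pos: [0.6206, 0.2111, 0.0368]
tcp_rot: [180.0, -0.0, 73.0]
ft_force: [-0.2, 0.1, 5.5]
grip_width: 0.594
grasp_force: 24.6
t: 17.2
eef_pos: [0.6216, 0.2117, 0.1594]
tcp_rot: [179.8, -0.2, 73.0]
ft_force: [-0.3, -0.1, -1.5]
grip_width: 0.586
grasp_force: 24.6
turn(tool) rad [ 0.005 -0.002 -0.431] shift after turn mm [-358.8  -91.9   39.4] shift now [-364.4   66.5   38.5] t 17.2
```

```bash
python3 -m handwheel '[[[0,0,0,0,0,-0.071,45],[0,0,0,0,0,-0.12,45],[0,0,0,0,0,-0.12,45],[0,0,0,0,0,-0.12,45],[-12,-3,0,0,0,0,45],[-22,-6,0,0,0,0,45],[-27,-7,0,0,0,0,45],[-27,-7,0,0,0,0,45]]]'
python3 -m handwheel '[[[-27,-7,0,0,0,0,45],[-27,-7,0,0,0,0,45],[-27,-7,0,0,0,0,45],[-27,-7,0,0,0,0,45],[-27,-7,0,0,0,0,45],[-27,-7,0,0,0,0,45],[-27,-7,0,0,0,0,45],[-27,-7,0,0,0,0,45]]]'
python3 -m handwheel '[[[-25,-6,0,0,0,0,45],[-18,-4,20,0,0,0,45],[-10,-2,20,0,0,0,45],[0,0,15,0,0,0,45],[0,0,15,0,0,0,45],[0,0,0,0,0,0,45],[0,0,0,0,0,0,45],[0,0,0,0,0,0,45]]]'
python3 go.py 578.6 -156.2 35 97.7
```

```text
t: 17.87
eef_pos: [0.6079, 0.1189, 0.1547]
tcp_rot: [-179.9, 0.0, 97.5]
ft_force: [0.4, -0.8, -1.2]
grip_width: 0.592
grasp_force: 24.6
t: 18.53
eef_pos: [0.5809, -0.1032, 0.1551]
tcp_rot: [-179.9, -0.0, 97.4]
ft_force: [0.6, -0.9, -1.0]
grip_width: 0.593
grasp_force: 24.6
t: 19.2
eef_pos: [0.5776, -0.1551, 0.0864]
tcp_rot: [180.0, 0.0, 97.6]
ft_force: [0.8, -0.2, -0.8]
grip_width: 0.594
grasp_force: 24.6
turn(tool) rad [ 0.     0.    -0.002] shift after turn mm [-1.2  0.8 51.4] shift now [-1.2  0.8 51.4] t 19.2
```

```bash
python3 -m handwheel '[[[-1,0.8,12,0,0,0,45],[0,0,15,0,0,0,45],[0,0,10,0,0,0,45],[0,0,6,0,0,0,45],[0,0,3,0,0,0,45],[0,0,0,0,0,0,45],[0,0,0,0,0,0,45],[0,0,0,0,0,0,45]]]'
python3 go.py 578.6 -156.2 34.8 97.7
```

```text
t: 19.87
eef_pos: [0.5791, -0.1559, 0.0407]
tcp_rot: [179.9, 0.0, 97.7]
ft_force: [-0.5, 0.1, -0.0]
grip_width: 0.592
grasp_force: 24.6
turn(tool) rad [ 0.001  0.    -0.   ] shift after turn mm [-0.2 -0.5  5.9] shift now [-0.2 -0.5  5.9] t 19.87
```

```bash
python3 -m handwheel '[[[0,-0.5,2.5,0,0,0,45],[0,0,2,0,0,0,45],[0,0,1,0,0,0,45],[0,0,0.5,0,0,0,45],[0,0,0,0,0,0,45],[0,0,0,0,0,0,45]]]'
python3 -m handwheel '[[[0,0,0,0,0,0,72],[0,0,0,0,0,0,72],[0,0,0,0,0,0,72],[0,0,0,0,0,0,72]]]'
python3 -m handwheel '[[[0,0,-8,0,0,0,72],[0,0,-15,0,0,0,72],[0,0,-20,0,0,0,72],[0,0,-25,0,0,0,72],[0,0,-25,0,0,0,72],[0,0,-10,0,0,0,72],[0,0,0,0,0,0,80],[0,0,0,0,0,0,80]]]'
python3 go.py 486.7 221 130 97.7
```

```text
t: 20.37
eef_pos: [0.578, -0.156, 0.0348]
tcp_rot: [-180.0, 0.0, 97.7]
ft_force: [-3.7, 1.1, 4.8]
grip_width: 0.592
grasp_force: 24.6
t: 20.7
eef_pos: [0.5782, -0.1559, 0.034]
tcp_rot: [180.0, 0.0, 97.7]
ft_force: [0.4, 0.4, 0.8]
grip_width: 0.785
grasp_force: 0.0
t: 21.37
eef_pos: [0.5779, -0.1561, 0.1371]
tcp_rot: [180.0, 0.0, 97.7]
ft_force: [0.1, -0.4, -0.7]
grip_width: 0.871
grasp_force: 0.0
turn(tool) rad [ 0.     0.    -0.001] shift after turn mm [385.9 -39.9   7.1] shift now [385.9 -40.1   6.9] t 21.37
```

```bash
python3 -m handwheel '[[[12,-1,0,0,0,0,80],[22,-2,0,0,0,0,80],[27,-3,0,0,0,0,80],[27,-3,0,0,0,0,80],[27,-3,0,0,0,0,80],[27,-3,0,0,0,0,80],[27,-3,0,0,0,0,80],[27,-3,0,0,0,0,80]]]'
python3 -m handwheel '[[[27,-3,0,0,0,0,80],[27,-3,0,0,0,0,80],[27,-3,0,0,0,0,80],[27,-3,0,0,0,0,80],[27,-3,0,0,0,0,80],[27,-3,0,0,0,0,80],[18,-1,0,0,0,0,80],[10,0,0,0,0,0,80]]]'
python3 -m handwheel '[[[0,0,10,0,0,0,80],[0,0,20,0,0,0,80],[0,0,20,0,0,0,80],[0,0,15,0,0,0,80],[0,0,0,0,0,0,80],[0,0,0,0,0,0,80],[0,0,0,0,0,0,80]]]'
python3 go.py 486.7 221 28 97.7
python3 - <<'E'
from h import *
im={n:eyes.snapshot(n) for n in cams}
cv2.imwrite('pics/d.png',np.hstack([cv2.resize(im['top'][150:280,360:490],None,fx=3,fy=3),cv2.resize(im['scene'][200:330,310:440],None,fx=3,fy=3)]))
E
```

```text
t: 22.03
eef_pos: [0.529, 0.0375, 0.1354]
tcp_rot: [-179.8, -0.0, 97.7]
ft_force: [0.7, -0.4, 0.5]
grip_width: 0.869
grasp_force: 0.0
t: 22.7
eef_pos: [0.4842, 0.2244, 0.1357]
tcp_rot: [-179.8, -0.0, 97.9]
ft_force: [-0.7, -0.1, 0.6]
grip_width: 0.872
grasp_force: 0.0
t: 23.28
eef_pos: [0.4871, 0.2207, 0.0721]
tcp_rot: [-180.0, 0.0, 97.6]
ft_force: [-0.2, -0.8, 0.6]
grip_width: 0.868
grasp_force: 0.0
turn(tool) rad [-0.     0.    -0.001] shift after turn mm [ 0.3 -0.4 44.1] shift now [ 0.4 -0.4 44.1] t 23.28
```

View pics/d.png

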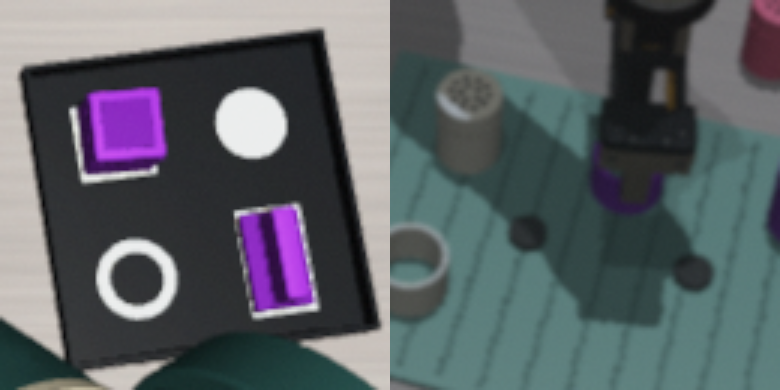

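The tub and holder sit on their outlines, and the fingers straddle the purple ring. I'll grip it and carry it over.

```bash
python3 -m handwheel '[[[0,0,12,0,0,0,80],[0,0,14,0,0,0,80],[0,0,10,0,0,0,80],[0,0,7,0,0,0,80],[0,0,0,0,0,0,80],[0,0,0,0,0,0,80],[0,0,0,0,0,0,80]]]'
python3 -m handwheel '[[[0,0,0,0,0,0,45],[0,0,0,0,0,0,45],[0,0,0,0,0,0,45],[0,0,0,0,0,0,45],[0,0,0,0,0,0,45],[0,0,0,0,0,0,45],[0,0,0,0,0,0,45]]]' 20
python3 -m handwheel '[[[0,0,-5,0,0,0,45],[0,0,-15,0,0,0,45],[0,0,-20,0,0,0,45],[0,0,-25,0,0,0,45],[0,0,-25,0,0,0,45],[0,0,-20,0,0,0,45],[0,0,-10,0,0,0,45],[0,0,0,0,0,0,45]]]'
python3 go.py 469.6 -170.8 120 97.7
```

```text
t: 23.97
eef_pos: [0.4871, 0.2216, 0.0293]
tcp_rot: [180.0, -0.0, 97.7]
ft_force: [0.1, -0.3, -0.3]
grip_width: 0.87
grasp_force: 0.0
t: 24.55
eef_pos: [0.487, 0.2213, 0.0293]
tcp_rot: [180.0, 0.0, 97.7]
ft_force: [-0.4, -1.5, 4.2]
grip_width: 0.604
grasp_force: 20.0
t: 25.22
eef_pos: [0.4881, 0.2218, 0.1512]
tcp_rot: [179.8, -0.0, 97.7]
ft_force: [-0.2, 1.3, -0.2]
grip_width: 0.607
grasp_force: 20.0
turn(tool) rad [ 0.004 -0.001 -0.001] shift after turn mm [-386.6  -70.9   31.2] shift now [-386.7  -70.8   30.6] t 25.22
```

```bash
python3 -m handwheel '[[[-12,-2,0,0,0,0,45],[-22,-4,0,0,0,0,45],[-27,-5,0,0,0,0,45],[-27,-5,0,0,0,0,45],[-27,-5,0,0,0,0,45],[-27,-5,0,0,0,0,45],[-27,-5,0,0,0,0,45],[-27,-5,0,0,0,0,45]]]'
python3 -m handwheel '[[[-27,-5,0,0,0,0,45],[-27,-5,0,0,0,0,45],[-27,-5,0,0,0,0,45],[-27,-5,0,0,0,0,45],[-27,-5,0,0,0,0,45],[-27,-5,0,0,0,0,45],[-18,-3,0,0,0,0,45],[-10,-2,10,0,0,0,45]]]'
python3 -m handwheel '[[[0,0,20,0,0,0,45],[0,0,20,0,0,0,45],[0,0,20,0,0,0,45],[0,0,15,0,0,0,45],[0,0,0,0,0,0,45],[0,0,0,0,0,0,45],[0,0,0,0,0,0,45]]]'
python3 go.py 469.6 -170.8 27.3 97.7
```

```text
t: 25.88
eef_pos: [0.4756, 0.0198, 0.1473]
tcp_rot: [-179.8, -0.0, 97.6]
ft_force: [0.1, -0.0, -1.2]
grip_width: 0.608
grasp_force: 20.0
t: 26.55
eef_pos: [0.4671, -0.1744, 0.1384]
tcp_rot: [-180.0, 0.1, 97.4]
ft_force: [0.6, -0.2, -0.3]
grip_width: 0.607
grasp_force: 20.0
t: 27.13
eef_pos: [0.4679, -0.1703, 0.0639]
tcp_rot: [-180.0, -0.0, 97.7]
ft_force: [0.3, -0.3, -0.3]
grip_width: 0.61
grasp_force: 20.0
turn(tool) rad [-0.    -0.001  0.   ] shift after turn mm [-0.7  1.6 36.6] shift now [-0.7  1.6 36.6] t 27.13
```

```bash
python3 -m handwheel '[[[-0.5,1.5,10,0,0,0,45],[0,0,10,0,0,0,45],[0,0,7,0,0,0,45],[0,0,4,0,0,0,45],[0,0,0,0,0,0,45],[0,0,0,0,0,0,45],[0,0,0,0,0,0,45],[0,0,0,0,0,0,45]]]'
python3 go.py 469.6 -170.8 27.3 97.7
```

```text
t: 27.8
eef_pos: [0.4699, -0.1711, 0.0334]
tcp_rot: [180.0, 0.0, 97.7]
ft_force: [1.2, -0.3, -0.8]
grip_width: 0.605
grasp_force: 20.0
turn(tool) rad [ 0.001  0.    -0.   ] shift after turn mm [ 0.3 -0.3  6.1] shift now [ 0.4 -0.3  6.1] t 27.8
```

```bash
python3 -m handwheel '[[[0,0,2.5,0,0,0,45],[0,0,2,0,0,0,45],[0,0,1,0,0,0,45],[0,0,0.5,0,0,0,45],[0,0,0,0,0,0,45],[0,0,0,0,0,0,45]]]'
python3 -m handwheel '[[[0,0,0,0,0,0,72],[0,0,0,0,0,0,72],[0,0,0,0,0,0,72],[0,0,0,0,0,0,72]]]'
python3 -m handwheel '[[[0,0,-8,0,0,0,72],[0,0,-15,0,0,0,72],[0,0,-20,0,0,0,72],[0,0,-25,0,0,0,72],[0,0,-25,0,0,0,72],[0,0,-15,0,0,0,72],[0,0,0,0,0,0,80],[0,0,0,0,0,0,80]]]'
python3 go.py 491 353.5 130 97.7
```

```text
t: 28.3
eef_pos: [0.4695, -0.1711, 0.0273]
tcp_rot: [-180.0, 0.0, 97.7]
ft_force: [-1.4, 0.5, 4.5]
grip_width: 0.604
grasp_force: 20.0
t: 28.63
eef_pos: [0.4696, -0.171, 0.0269]
tcp_rot: [-180.0, -0.0, 97.7]
ft_force: [-0.2, 0.3, 0.7]
grip_width: 0.78
grasp_force: 0.0
t: 29.3
eef_pos: [0.47, -0.1714, 0.1359]
tcp_rot: [179.9, 0.1, 97.7]
ft_force: [0.4, 0.0, -0.3]
grip_width: 0.867
grasp_force: 0.0
turn(tool) rad [ 0.002  0.001 -0.001] shift after turn mm [517.3  91.2   5.9] shift now [517.4  90.8   5.3] t 29.3
```

```bash
python3 -m handwheel '[[[12,1,0,0,0,0,80],[22,3,0,0,0,0,80],[27,5,0,0,0,0,80],[27,5,0,0,0,0,80],[27,5,0,0,0,0,80],[27,5,0,0,0,0,80],[27,5,0,0,0,0,80],[27,5,0,0,0,0,80]]]'
python3 -m handwheel '[[[27,5,0,0,0,0,80],[27,5,0,0,0,0,80],[27,5,0,0,0,0,80],[27,5,0,0,0,0,80],[27,5,0,0,0,0,80],[27,5,0,0,0,0,80],[27,5,0,0,0,0,80],[27,5,0,0,0,0,80]]]'
python3 -m handwheel '[[[27,5,0,0,0,0,80],[27,5,0,0,0,0,80],[27,4,0,0,0,0,80],[15,2,0,0,0,0,80],[9,1,0,0,0,0,80],[0,0,0,0,0,0,80],[0,0,0,0,0,0,80],[0,0,0,0,0,0,80]]]'
python3 go.py 491 353.5 49 97.7
python3 - <<'E'
from h import *
im={n:eyes.snapshot(n) for n in cams}
cv2.imwrite('pics/e.png',np.hstack([cv2.resize(im['top'][150:280,360:490],None,fx=3,fy=3),cv2.resize(im['scene'][200:330,390:520],None,fx=3,fy=3)]))
E
```

```text
t: 29.97
eef_pos: [0.4756, 0.03, 0.1337]
tcp_rot: [-179.8, -0.0, 97.7]
ft_force: [0.6, -0.3, -0.4]
grip_width: 0.869
grasp_force: 0.0
t: 30.63
eef_pos: [0.4861, 0.2489, 0.1334]
tcp_rot: [-179.8, 0.0, 97.7]
ft_force: [1.0, 0.4, 0.3]
grip_width: 0.873
grasp_force: 0.0
t: 31.3
eef_pos: [0.4907, 0.3519, 0.1343]
tcp_rot: [-179.9, 0.1, 97.6]
ft_force: [0.8, 0.0, 0.2]
grip_width: 0.874
grasp_force: 0.0
turn(tool) rad [-0.001  0.002 -0.002] shift after turn mm [ 1.6  0.5 85.3] shift now [ 1.7  0.6 85.3] t 31.3
```

View pics/e.png

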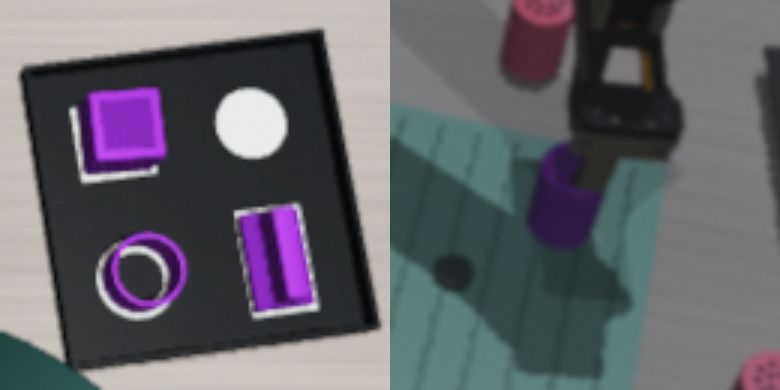

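The ring is on its outline, and the fingers stand about the purple shaker, clear of the pink one.

```bash
python3 -m handwheel '[[[0.5,0,12,0,0,0,80],[0,0,20,0,0,0,80],[0,0,20,0,0,0,80],[0,0,18,0,0,0,80],[0,0,10,0,0,0,80],[0,0,5,0,0,0,80],[0,0,0,0,0,0,80],[0,0,0,0,0,0,80]]]'
python3 -m handwheel '[[[0,0,0,0,0,0,40],[0,0,0,0,0,0,40],[0,0,0,0,0,0,40],[0,0,0,0,0,0,40],[0,0,0,0,0,0,40],[0,0,0,0,0,0,40],[0,0,0,0,0,0,40]]]' 25
python3 -m handwheel '[[[0,0,-5,0,0,0,40],[0,0,-15,0,0,0,40],[0,0,-20,0,0,0,40],[0,0,-25,0,0,0,40],[0,0,-25,0,0,0,40],[0,0,-20,0,0,0,40],[0,0,-10,0,0,0,40],[0,0,0,0,0,0,40]]]'
python3 go.py 593.1 -265.2 150 97.7
```

```text
t: 32.07
eef_pos: [0.491, 0.3541, 0.0504]
tcp_rot: [180.0, -0.0, 97.7]
ft_force: [-0.5, -0.7, -0.9]
grip_width: 0.871
grasp_force: 0.0
t: 32.65
eef_pos: [0.4908, 0.354, 0.0504]
tcp_rot: [180.0, 0.0, 97.7]
ft_force: [-1.4, 0.3, 3.1]
grip_width: 0.538
grasp_force: 25.0
t: 33.32
eef_pos: [0.4917, 0.3548, 0.1724]
tcp_rot: [179.8, -0.1, 97.7]
ft_force: [0.2, -0.0, -2.1]
grip_width: 0.538
grasp_force: 25.0
turn(tool) rad [ 0.004 -0.002 -0.001] shift after turn mm [-628.    17.4   22.4] shift now [-628.1   17.7   21.3] t 33.32
```

```bash
python3 -m handwheel '[[[-12,0,0,0,0,0,40],[-22,0,0,0,0,0,40],[-27,1,0,0,0,0,40],[-27,1,0,0,0,0,40],[-27,1,0,0,0,0,40],[-27,1,0,0,0,0,40],[-27,1,0,0,0,0,40],[-27,1,0,0,0,0,40]]]'
python3 -m handwheel '[[[-27,1,0,0,0,0,40],[-27,1,0,0,0,0,40],[-27,1,0,0,0,0,40],[-27,1,0,0,0,0,40],[-27,1,0,0,0,0,40],[-27,1,0,0,0,0,40],[-27,1,0,0,0,0,40],[-27,1,0,0,0,0,40]]]'
python3 -m handwheel '[[[-27,1,0,0,0,0,40],[-27,1,0,0,0,0,40],[-27,1,0,0,0,0,40],[-27,0,0,0,0,0,40],[-27,0,0,0,0,0,40],[-27,0,0,0,0,0,40],[-27,0,0,0,0,0,40],[-17,0,0,0,0,0,40]]]'
python3 -m handwheel '[[[-10,0,10,0,0,0,40],[0,0,20,0,0,0,40],[0,0,20,0,0,0,40],[0,0,20,0,0,0,40],[0,0,15,0,0,0,40],[0,0,0,0,0,0,40],[0,0,0,0,0,0,40],[0,0,0,0,0,0,40]]]'
python3 go.py 593.1 -265.2 48.4 97.7
```

```text
t: 33.98
eef_pos: [0.5217, 0.1576, 0.168]
tcp_rot: [-179.8, 0.1, 97.6]
ft_force: [0.1, 0.4, -1.9]
grip_width: 0.538
grasp_force: 25.0
t: 34.65
eef_pos: [0.5579, -0.0549, 0.168]
tcp_rot: [-179.8, -0.0, 97.6]
ft_force: [0.8, 0.2, -1.5]
grip_width: 0.539
grasp_force: 25.0
t: 35.32
eef_pos: [0.5877, -0.2606, 0.1674]
tcp_rot: [-179.8, -0.0, 97.5]
ft_force: [0.3, -0.9, -1.1]
grip_width: 0.541
grasp_force: 25.0
t: 35.98
eef_pos: [0.5918, -0.2659, 0.0855]
tcp_rot: [180.0, 0.0, 97.7]
ft_force: [-0.4, -0.4, -0.9]
grip_width: 0.539
grasp_force: 25.0
turn(tool) rad [ 0.001  0.    -0.   ] shift after turn mm [ 0.5  1.3 37.1] shift now [ 0.5  1.3 37.1] t 35.98
```

```bash
python3 -m handwheel '[[[0.5,1.2,10,0,0,0,40],[0,0,10,0,0,0,40],[0,0,7,0,0,0,40],[0,0,4,0,0,0,40],[0,0,0,0,0,0,40],[0,0,0,0,0,0,40],[0,0,0,0,0,0,40],[0,0,0,0,0,0,40]]]'
python3 go.py 593.1 -265.2 48.4 97.7
```

```text
t: 36.65
eef_pos: [0.5929, -0.2656, 0.0545]
tcp_rot: [180.0, 0.0, 97.7]
ft_force: [0.1, -0.2, -1.8]
grip_width: 0.541
grasp_force: 25.0
turn(tool) rad [ 0.001  0.    -0.   ] shift after turn mm [0.4 0.3 6.1] shift now [0.4 0.3 6.1] t 36.65
```

```bash
python3 -m handwheel '[[[0.3,0.3,2.5,0,0,0,40],[0,0,2,0,0,0,40],[0,0,1,0,0,0,40],[0,0,0.5,0,0,0,40],[0,0,0,0,0,0,40],[0,0,0,0,0,0,40]]]'
python3 -m handwheel '[[[0,0,0,0,0,0,72],[0,0,0,0,0,0,72],[0,0,0,0,0,0,72],[0,0,0,0,0,0,72]]]'
python3 -m handwheel '[[[0,0,-8,0,0,0,72],[0,0,-15,0,0,0,72],[0,0,-20,0,0,0,72],[0,0,-30,0,0,0,72],[0,0,-30,0,0,0,72],[0,0,-35,0,0,0,72],[0,0,-35,0,0,0,72],[0,0,-25,0,0,0,72]]]'
python3 -m handwheel '[[[-10,-5,0,0,0,0,72],[-20,-15,0,0,0,0,72],[-25,-20,0,0,0,0,72],[-25,-20,0,0,0,0,72],[-25,-20,0,0,0,0,72],[-25,-20,0,0,0,0,72],[-25,-20,0,0,0,0,72],[-25,-20,0,0,0,0,72]]]'
python3 -m handwheel '[[[-25,-20,0,0,0,0,72],[-25,-20,0,0,0,0,72],[-20,-10,0,0,0,0,72],[-10,-5,0,0,0,0,72],[0,0,0,0,0,0,72],[0,0,0,0,0,0,72]]]'
cat > v.py <<'E'
from h import *
im={n:eyes.snapshot(n) for n in cams}
T={'tub':(578.6,-156.2),'shaker':(593.1,-265.2),'cutter':(469.6,-170.8),'holder':(484.4,-279.6)}
for k,(x,y) in T.items():
    w=np.array([x/1000,y/1000,.02]); ms={}
    for n in cams:
        c=min(blobs(purple(im[n])),key=lambda c:np.linalg.norm(c.reshape(-1,2).mean(0)-cams[n].proj(w)[0])); ms[n]=filled(purple(im[n]),c,k!='holder')
    for s in(['top'],['scene']):
        p,f=fit(k,{n:ms[n] for n in s},[w[0],w[1],0],z=.004); print(k,s,'off',(p[:2]*1000-[x,y]).round(1),np.degrees(p[2]).round(1),round(f))
cv2.imwrite('pics/f.png',np.hstack([cv2.resize(im['top'][150:280,360:490],None,fx=3,fy=3),cv2.resize(im['scene'][180:310,130:260],None,fx=3,fy=3)]))
cv2.imwrite('pics/g.png',im['top'])
E
python3 v.py; python3 go.py 593 -265 200 97.7
```

```text
t: 37.15
eef_pos: [0.5927, -0.2651, 0.0485]
tcp_rot: [-180.0, 0.0, 97.7]
ft_force: [-2.5, 1.4, 4.8]
grip_width: 0.54
grasp_force: 25.0
t: 37.48
eef_pos: [0.5929, -0.2652, 0.0479]
tcp_rot: [180.0, 0.0, 97.7]
ft_force: [0.4, -0.1, 0.1]
grip_width: 0.778
grasp_force: 0.0
t: 38.15
eef_pos: [0.5939, -0.2651, 0.2514]
tcp_rot: [179.7, 0.2, 97.7]
ft_force: [0.4, -0.5, -1.2]
grip_width: 0.782
grasp_force: 0.0
t: 38.82
eef_pos: [0.4768, -0.4636, 0.2469]
tcp_rot: [180.0, 0.0, 97.7]
ft_force: [0.3, -0.3, -0.1]
grip_width: 0.783
grasp_force: 0.0
t: 39.32
eef_pos: [0.4348, -0.5479, 0.2462]
tcp_rot: [180.0, -0.1, 97.7]
ft_force: [0.0, -0.3, -0.7]
grip_width: 0.785
grasp_force: 0.0
tub ['top'] off [ 1.4 -1.1] 4.9 30
tub ['scene'] off [-1.1 -3.3] 94.5 42
shaker ['top'] off [ 2.  -1.4] 6.9 31
shaker ['scene'] off [-3.4 -3.2] 7.5 553
cutter ['top'] off [-3.3  8.7] 2.0 285
cutter ['scene'] off [ 0.1 -2.3] 2.5 48
holder ['top'] off [-0.8  2. ] 10.3 72
holder ['scene'] off [-1.6  0.8] 188.9 404
turn(tool) rad [ 0.001 -0.001  0.003] shift after turn mm [258.  193.3  46.4] shift now [257.4 193.9  46.8] t 39.42
```

View pics/f.png

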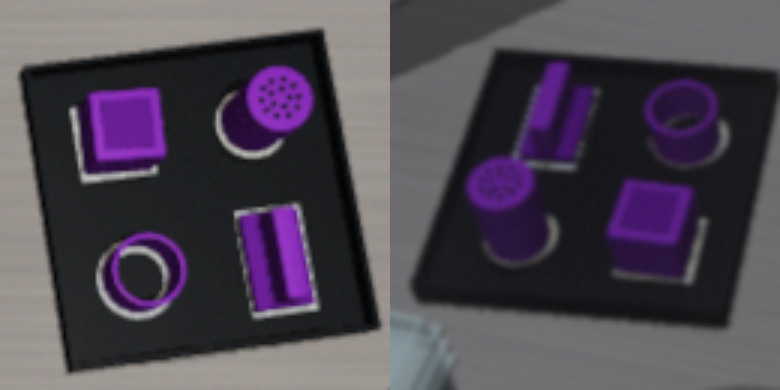

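View pics/g.png

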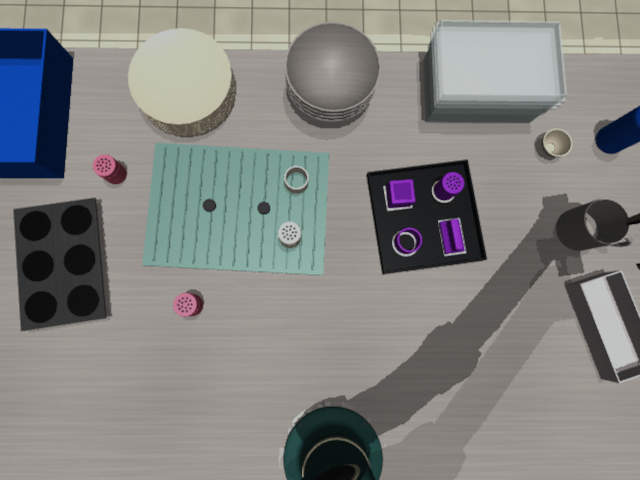

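All six pieces are upright and the white ones haven't moved. The tub looks perhaps 2 mm off, so I'll measure the visible white rims in the plane of the outlines.

```bash
cat > rim.py <<'E'
from h import *
T={'tub':(578.6,-156.2),'shaker':(593.1,-265.2),'cutter':(469.6,-170.8),'holder':(484.4,-279.6)}
H={'tub':(30,30),'shaker':(28,28),'cutter':(31,31),'holder':(42,26)}
B={'tub':(27,27),'shaker':(25,25),'cutter':(28,28),'holder':(38,23)}
a=np.radians(7.7); ex=np.array([np.cos(a),np.sin(a)]); ey=np.array([-np.sin(a),np.cos(a)])
for n in cams:
    g=eyes.snapshot(n)[:,:,1].astype(np.float32)  # green: purple is dark
    for k,c in T.items():
        out=[]
        for d,o,i in((ex,ey,0),(-ex,ey,0),(ey,ex,1),(-ey,ex,1)):
            s=np.arange(B[k][i]-9,H[k][i]+9,.25); w=3 if k in('shaker','cutter') else 12
            q=np.arange(-w,w+.1,1.)
            P=np.array(c)+s[:,None,None]*d+q[None,:,None]*o
            uv=cams[n].proj(np.c_[P.reshape(-1,2)/1000,np.full(P.size//2,.0045)]).astype(np.float32).reshape(len(s),len(q),2)
            v=cv2.remap(g,uv[...,0],uv[...,1],cv2.INTER_LINEAR).mean(1)
            wh={'top':235,'scene':165}[n]; v=np.clip((v-30)/(wh-30),0,1)
            out.append(f'{v.sum()*.25:.1f}(peak {v.max():.2f}@{s[v.argmax()]:.0f})')
        print(n,k,'+x -x +y -y:',out,'expect rim',H[k][0]-B[k][0],H[k][1]-B[k][1])
E
python3 rim.py
```

```text
top tub +x -x +y -y: ['0.8(peak 0.09@35)', '3.8(peak 0.66@28)', '3.2(peak 0.61@29)', '0.7(peak 0.08@36)'] expect rim 3 3
top shaker +x -x +y -y: ['0.0(peak 0.00@16)', '4.0(peak 0.72@26)', '3.2(peak 0.63@27)', '1.5(peak 0.09@16)'] expect rim 3 3
top cutter +x -x +y -y: ['4.0(peak 0.70@22)', '4.3(peak 0.67@30)', '3.8(peak 0.67@29)', '3.2(peak 0.56@21)'] expect rim 3 3
top holder +x -x +y -y: ['1.7(peak 0.33@40)', '3.6(peak 0.65@41)', '1.2(peak 0.26@26)', '2.5(peak 0.42@24)'] expect rim 4 3
scene tub +x -x +y -y: ['1.4(peak 0.22@29)', '0.0(peak 0.00@18)', '3.7(peak 0.53@28)', '0.0(peak 0.00@18)'] expect rim 3 3
scene shaker +x -x +y -y: ['1.0(peak 0.17@28)', '0.0(peak 0.00@16)', '3.6(peak 0.52@26)', '0.0(peak 0.00@16)'] expect rim 3 3
scene cutter +x -x +y -y: ['0.7(peak 0.13@31)', '0.0(peak 0.00@19)', '4.2(peak 0.56@29)', '0.0(peak 0.00@19)'] expect rim 3 3
scene holder +x -x +y -y: ['3.3(peak 0.43@41)', '0.0(peak 0.00@29)', '0.2(peak 0.05@25)', '1.5(peak 0.23@25)'] expect rim 4 3
```

The visible rims are within about 1–2 mm of the expected 3–4 mm, so I'm handing in.

```bash
python3 -c "
from plant import env
print(env.hand_in())"
```

```text
the job is handed in; nothing more can be done
None
```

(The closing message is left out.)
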